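Clear the shaft seals off the bench scale and zero it

ROBOT

A 7-joint arm with a two-finger parallel gripper is mounted at the origin on the work surface. World frame = base frame: x ahead of the robot, y to its left, z up, the work surface at z = 0. Lengths are in mm, angles in rad, forces in N, time in s.
With the tool pointing down it reaches from about 350 to 900 mm from the base axis. Payload 19.9 kg.
Tool frame: the origin (TCP) lies between the finger pads; the fingertips stand 22 mm ahead of it and the grasp point (between the pads) lies 3 mm ahead of it (robot.finger_overhang is the distance from the TCP to the fingertips, in mm); z points along the fingers, y is the line along which they close (so a half turn about z gives the same grasp; the last joint's range is limited). The gripper opens to 94 mm and grips with 3 to 60 N. Pads are 16 mm wide; open, the fingers measure 119 mm over their backs; the gripper's body (75 mm by 177 mm) begins 78 mm behind the grasp point.
Start: joints at [1.097, 0.417, -0.01, 1.614, 0.005, 1.111, -0.053], TCP at [261.559, -567.616, 227.425] pointing down, gripper open.
Joint ranges: [-2.81, 2.81], [-0.39, 2.02], [-1.27, 1.25], [0.06, 2.57], [-1.19, 4.33], [0.19, 2], [-2.82, 2.82]. Speed limits (rad/s): [1.89, 1.89, 2.39, 2.39, 3.01, 3.01, 3.01].

INTERFACE

Orientations are given as a 3x3 rotation matrix whose columns are the frame's x, y, z axes.
In Python, from station import robot gives the robot as it stands.
- The arm moves only by the tool drive_tool, never from a script. Its argument "targets" is a list of rows, each a list of 6 numbers: the shift along the world's x, y, z in m, then the turn, a rotation vector about the world's x, y, z in degrees. A call has 1 to 12 rows; each row shifts and turns the commanded pose from where the row before left it; what a row does not reach is not made up. A row lasts 1/12 s, in which the tool goes at most 41.7 mm and 7.16 degrees, less where a joint would pass 70% of its speed; a pose out of reach is approached as far as the arm can. A call is refused whole if a number of a shift passes 0.0417 or a number of a turn 7.16, either way. A call with a gripper value outside its range is refused whole. "gripper" is the finger opening in m, from 0 to 0.094, set as the call begins (left out, the last holds). The fingers move at their own pace and stop on an object; "force" is the grip in N (left out, the last holds). Time passes only in rows, so rows that do not move let the fingers close. It gives the time, the measured TCP pose, the force, the opening and the grip force at its end, in the units of the state.
- robot.state(): the state, without advancing time (a new reading comes with each control period).
- robot.grab_frame(name): name is "scene" or "top" or "wrist"; returns a dict with "color" (384x512x3 uint8, red, green, blue), "fx", "fy", "cx", "cy" (pixels), "T" (4x4, takes a point from camera to world coordinates). Camera axes: x right, y up, looking along -z (the intrinsics and any distortion apply to the point x, -y, -z); pixel columns grow to the right and rows downward; lengths in mm; the calibration is good to about 2 mm. The wrist camera is an equidistant fisheye: a pixel r from the principal point sees the ray r / f radians off the axis. A picture is of the moment at which its call begins. There is no depth.
- robot.finish_job(): hands the job in; it is judged then, once.
Trained networks look in the newest picture that a camera, given by its name, has taken for a name from the list of things; names that differ only in an ending like _2 or _b are one class to them, and where a whole thing is asked for, a point or a joint stands for the part that bears it (a point fixed in the world has none). Each returns a list of dicts, best first, with "score" (0 to 1); they miss things now and then, are a little off and sometimes report something else, mostly with a low value. They report only what shows in the picture. A call takes as long as a camera call. They do not tell look-alikes from the thing itself.
- robot.silhouettes(camera, name): "region" (384x512 bool, what is visible of it) and "extent" ([left, top, width, height] in pixels, round what is visible of it).
- robot.landmark_of(camera, name): "position" ([column, row] in pixels: a listed point, or the origin of a listed thing).
The state is a dict: "time_s": time; "joints": joint angles; "qd": joint speeds; "tau": joint torques, N m; "tool_pos": TCP position; "tool_rot": TCP orientation; "force": force on the tool from outside, world axes, zero at the start; "ft_torque": the same for the moment, N m; "opening": opening from 0.0 (shut) to 1.0 (fully open); "finger_force": force on a finger pad.
Only numpy, scipy, OpenCV 4.12 (cv2) and the standard library are available. Lean on these libraries where they do the work, as an engineer would, in place of code of your own. Each camera call takes 0.05 s, during which the arm holds its last target. There are 200 camera calls.

TASK

Take the steel rod out of its cradle by the handle, run it through all three rubber seals standing in the rack on the scale, lift them off together and lay the rod, with the seals hanging on it between the two forks, back in the cradle as it lay before; do not drop a seal. Then zero the empty scale: press the long flat key gently with about 10 N (6 N to 16 N registers, 25 N would damage it), hold that steady for about a second and let go. Leave the two round keys and the other things on the counter alone.

Things in the scene. Friction and masses are not known exactly. Their poses are not given: they have to be found in the camera images.
- scale: White bench scale, 260 (x) x 220 (y) x 45 mm high, fixed on the counter. Origin: centre of the underside. Steel pan (168 x 204 mm, top at z = 45 mm, centred at x = +42 mm) at the back; the low front apron (toward -x, top at z = 34 mm) has a dark display strip and a row of three keys at x = -100 mm. The yaws of scale and cradle vary by up to 0.25 rad, the rack's on the scale by 0.15.
- zero_key: The long (zero) key: flat white rectangle, 26 (x) x 74 (y) mm, on the scale's apron. Origin: centre of its underside; top 4 mm higher, 4.5 mm proud of the apron. Gives only 1.5 mm, as a 6 N/mm spring (9 N), then is rigid. Registers when the force stays between 6 and 16 N for half a second unbroken; damaged above 25 N. Shut fingertips pointing down can press it.
- round_key_a: Round key, 20 mm across, 85 mm to the +y side of the zero key. Leave alone. Origin under its centre.
- round_key_b: Round key, 20 mm across, 125 mm to the +y side of the zero key. Leave alone. Origin under its centre.
- rack: Grey slotted rack fixed on the scale pan, 72 (x) x 88 (y) mm, 24 mm high. Origin: centre of its underside, on the pan (45 mm above the counter). Three slots in a row along its y axis, 24 mm apart, floor 6 mm above the origin; both ends of the row are open above 24 mm.
- seal_a: Black rubber ring (shaft seal), outside diameter 62 mm, hole 30 mm, 12 mm thick, 45 g. Stands on edge in one of the three rack slots (which one varies), the hole's axis along its y axis. Origin: centre of the hole, 37 mm above the rack's origin.
- seal_b: Same ring as seal_a, in another of the three slots.
- seal_c: Same ring as seal_a, in another of the three slots.
- rod: Steel rod with black handle, 200 mm long, 110 g. Origin: centre of the handle, on the axis; the rod points along its +y. Handle 18 mm wide (x), 60 mm long (y -30 to +30 mm), 22 mm tall (z); bare rod, diameter 10 mm, from y = 30 to 170 mm, tip tapered. Starts in the cradle, handle beyond the fork at -y.
- cradle: Wooden foot 80 (x) x 150 (y) x 12 mm with two grey V forks, fixed on the counter. Origin: centre of the underside. Forks, 8 mm thick, at y = -52 and +53 mm; each V opens 50 mm wide at its top, z = 96 mm. At rest the rod's axis lies along +y at z = 78 mm, its origin at x = 0, y = -102 mm (within 5 mm). Seals between rod y = 62 and 143 mm hang free between the forks.
- softener: White bottle, 72 mm across, 125 mm tall. Bystander. Origin under its centre.
- dosing_cup: White open cup, 68 mm across, 65 mm tall. Bystander. Origin under its centre.
- spanner: Steel spanner 170 mm long lying on the counter. Bystander. Origin: on its underside, at mid-length.
Things that resemble listed ones, but are neither listed nor needed, are in the scene too. What is shaped like the seal_a but yellow is not meant. There is more than one size of the rod; the one meant has the size given above.

How it is judged (in metres and radians):
On the way, in this order (a step that is already met when the one before it is completed fails the run):
1. all three seals hang on the rod, lifted clear of the rack together (y of seal_a in the frame of rod between 0.035 and 0.165 m and x of seal_a in the frame of rod between -0.02 and 0.02 m and z of seal_a in the frame of rod between -0.02 and 0.02 m and y of seal_b in the frame of rod between 0.035 and 0.165 m and x of seal_b in the frame of rod between -0.02 and 0.02 m and z of seal_b in the frame of rod between -0.02 and 0.02 m and y of seal_c in the frame of rod between 0.035 and 0.165 m and x of seal_c in the frame of rod between -0.02 and 0.02 m and z of seal_c in the frame of rod between -0.02 and 0.02 m and z of each of seal_a, seal_b, seal_c in the frame of rack above 0.07 m), for 0.2 s.
2. the rod lies in both forks with the three seals on it, let go (y of seal_a in the frame of rod between 0.035 and 0.165 m and x of seal_a in the frame of rod between -0.02 and 0.02 m and z of seal_a in the frame of rod between -0.02 and 0.02 m and y of seal_b in the frame of rod between 0.035 and 0.165 m and x of seal_b in the frame of rod between -0.02 and 0.02 m and z of seal_b in the frame of rod between -0.02 and 0.02 m and y of seal_c in the frame of rod between 0.035 and 0.165 m and x of seal_c in the frame of rod between -0.02 and 0.02 m and z of seal_c in the frame of rod between -0.02 and 0.02 m and x of rod in the frame of cradle between -0.01 and 0.01 m and y of rod in the frame of cradle between -0.117 and -0.087 m and z of rod in the frame of cradle between 0.07 and 0.086 m and angle between the y axis of rod and the y axis of cradle, either way round below 0.1 rad and horizontal distance between each of seal_a, seal_b, seal_c and rack above 0.12 m and contact force between rod and the fingers below 0.1 N), for 0.2 s.
3. the long key is pressed with 6 to 16 N for half a second without a break (contact force between zero_key and anything else between 6 and 16 N), for 0.5 s.
At the end, for the whole second after the job is handed in: The rod lies at rest in both forks of the cradle (origin within 10 mm sideways, 15 mm lengthways and 8 mm in height of its resting place, aligned within 0.1 rad) with all three seals threaded on it and away from the scale; the long key has been pressed and is released (y of seal_a in the frame of rod between 0.035 and 0.165 m and x of seal_a in the frame of rod between -0.02 and 0.02 m and z of seal_a in the frame of rod between -0.02 and 0.02 m and y of seal_b in the frame of rod between 0.035 and 0.165 m and x of seal_b in the frame of rod between -0.02 and 0.02 m and z of seal_b in the frame of rod between -0.02 and 0.02 m and y of seal_c in the frame of rod between 0.035 and 0.165 m and x of seal_c in the frame of rod between -0.02 and 0.02 m and z of seal_c in the frame of rod between -0.02 and 0.02 m and x of rod in the frame of cradle between -0.01 and 0.01 m and y of rod in the frame of cradle between -0.117 and -0.087 m and z of rod in the frame of cradle between 0.07 and 0.086 m and angle between the y axis of rod and the y axis of cradle, either way round below 0.1 rad and horizontal distance between each of seal_a, seal_b, seal_c and rack above 0.12 m and linear speed of rod below 0.03 m/s and linear speed of each of seal_a, seal_b, seal_c below 0.05 m/s and contact force between zero_key and anything else below 0.5 N); the robot touches nothing.
It fails at once if the long key is pressed with more than 25 N (contact force between zero_key and anything else above 25 N).
It fails at once if a round key is pressed (contact force between any of round_key_a, round_key_b and anything else above 1.5 N).
It fails at once if a seal falls on the counter (height (world z) of any of seal_a, seal_b, seal_c below 0.035 m).
It fails at once if a bystander is shifted by more than 30 mm (distance of any of softener, dosing_cup, spanner from where it was at the start of the episode above 0.03 m).
It also fails if it takes over 67 s, if anything falls off the work surface, if the arm or the gripper's body presses on something with over 40 N, if the wrist force passes 120 N, or if a joint passes its speed limit or range.

## Working session

There is one attempt and no reset: what is moved stays moved. The work goes in short steps, Python scripts to look and compute and a tool call to move; the robot and the scene stay as the last step left them, time stands still between calls to the robot, and variables do not carry over. Pictures are saved under pics/ and viewed, at most 14 in all, crops included, and the job is handed in when it is done.

Besides the shell and the picture viewer there is one more tool, called as name(argument=value, ...), one argument or row to a line, values as JSON. drive_tool: Moves the arm, as the interface text tells. Its arguments: {"type":"object","properties":{"targets":{"type":"array"},"gripper":{"type":"number"},"force":{"type":"number"}},"required":["targets"]}

```bash
mkdir -p pics; ls; cat > h.py <<'E'
import numpy as np, cv2
from station import robot
def proj(f,P):
    P=np.atleast_2d(P); T=np.array(f["T"]); c=(P-T[:3,3])@T[:3,:3]
    return np.c_[f["cx"]+f["fx"]*c[:,0]/-c[:,2], f["cy"]-f["fy"]*c[:,1]/-c[:,2]]
def ray(f,uv,fish=False):
    T=np.array(f["T"]); x=(uv[0]-f["cx"])/f["fx"]; y=(uv[1]-f["cy"])/f["fy"]
    if fish:
        r=np.hypot(x,y); s=np.sin(r)/r if r>1e-9 else 1; d=np.array([x*s,-y*s,-np.cos(r)])
    else: d=np.array([x,-y,-1.])
    return T[:3,3],T[:3,:3]@d
def atz(f,uv,z,fish=False):
    o,d=ray(f,uv,fish); return o+d*(z-o[2])/d[2]
def save(f,n,crop=None,k=1):
    im=cv2.cvtColor(f["color"],cv2.COLOR_RGB2BGR)
    if crop: im=im[crop[1]:crop[3],crop[0]:crop[2]]
    cv2.imwrite("pics/"+n,cv2.resize(im,None,fx=k,fy=k,interpolation=cv2.INTER_CUBIC))
E
python3 - <<'E'
from h import *
Z=dict(scale=0,zero_key=34,round_key_a=34,rack=45,seal_a=82,rod=78,cradle=0,softener=0,dosing_cup=0,spanner=0)
for c in("top","scene"):
    f=robot.grab_frame(c); 
    save(f,c+"0.png",k=1.5)
    print(c,np.round(f["T"],2).tolist(),f["fx"],f["cx"],f["cy"])
    for n,z in Z.items():
        for r in robot.landmark_of(c,n):
            print(n,round(r["score"],2),np.round(r["position"],1),np.round(atz(f,r["position"],z),1))
E
```

```text
pics
top [[0.01, 0.99, -0.16, 384.11], [-1.0, 0.0, -0.02, -137.46], [-0.01, 0.16, 0.99, 1387.49], [0.0, 0.0, 0.0, 1.0]] 396.56880729031883 253.4460884890386 188.4388975309869
scale 0.93 [180.5 190.3] [607.3 143.8   0. ]
zero_key 0.44 [190.3 218.3] [504.7  99.7  34. ]
round_key_a 0.61 [163.1 215.6] [513.6 193.6  34. ]
round_key_a 0.5 [154.7 219. ] [501.8 222.   34. ]
round_key_a 0.32 [173.  178.1] [644.8 164.6  34. ]
rack 0.49 [174.2 174.3] [656.1 158.5  45. ]
seal_a 0.75 [202.5 133.2] [792.3  58.7  82. ]
seal_a 0.61 [177.2 169.3] [665.8 140.9  82. ]
seal_a 0.59 [169.8 179.2] [631.7 164.6  82. ]
seal_a 0.46 [165.  173.4] [651.6 181.6  82. ]
rod 0.68 [376.2 228.4] [ 470.2 -519.8   78. ]
rod 0.51 [336.4 203.6] [ 551.6 -392.1   78. ]
cradle 0.81 [301.7 211.4] [ 533.6 -285.2    0. ]
softener 0.63 [298.1 158.8] [ 722.9 -275.     0. ]
dosing_cup 0.66 [242.8 265.6] [345.8 -80.4   0. ]
dosing_cup 0.56 [165.2 217.5] [510.2 194.3   0. ]
spanner 0.48 [236.6 138.5] [798.1 -53.4   0. ]
scene [[-0.73, -0.41, 0.55, 1195.61], [0.68, -0.45, 0.57, 544.94], [0.01, 0.79, 0.61, 769.56], [0.0, 0.0, 0.0, 1.0]] 382.1718544704349 258.1530724013991 190.24944244354685
scale 0.67 [315.9 258.8] [597.9 146.2   0. ]
scale 0.41 [188.  203.3] [ 717.6 -276.     0. ]
zero_key 0.75 [328.3 226.3] [504.6 108.3  34. ]
round_key_a 0.42 [352.9 244.6] [512.1 197.8  34. ]
round_key_a 0.39 [365.1 248.8] [500.8 228.8  34. ]
rack 0.96 [309.5 261. ] [650.4 163.5  45. ]
seal_a 0.85 [230.5 283.7] [860.  108.1  82. ]
seal_a 0.79 [321.3 256.4] [646.  192.5  82. ]
seal_a 0.68 [225.  177.8] [ 614.1 -214.4   82. ]
seal_a 0.67 [313.8 247.8] [637.6 161.7  82. ]
seal_a 0.48 [303.2 246.2] [653.  140.4  82. ]
rod 0.64 [196.8 139.6] [ 538.6 -466.5   78. ]
cradle 0.75 [225.7 179.8] [ 550.3 -294.3    0. ]
softener 0.6 [186.8 206.4] [ 729.1 -266.     0. ]
dosing_cup 0.62 [311.1 183.5] [349.1 -85.    0. ]
spanner 0.83 [209.  253.7] [798.4 -60.9   0. ]
```

View pics/top0.png

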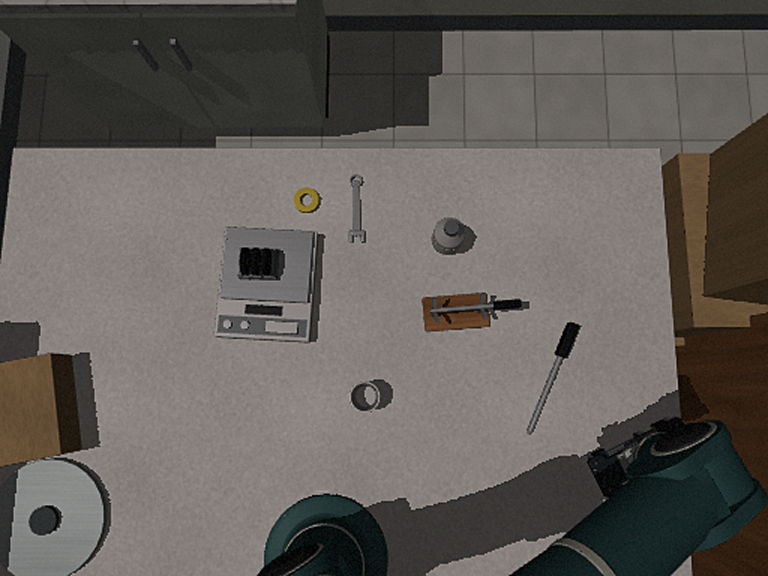

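View pics/scene0.png

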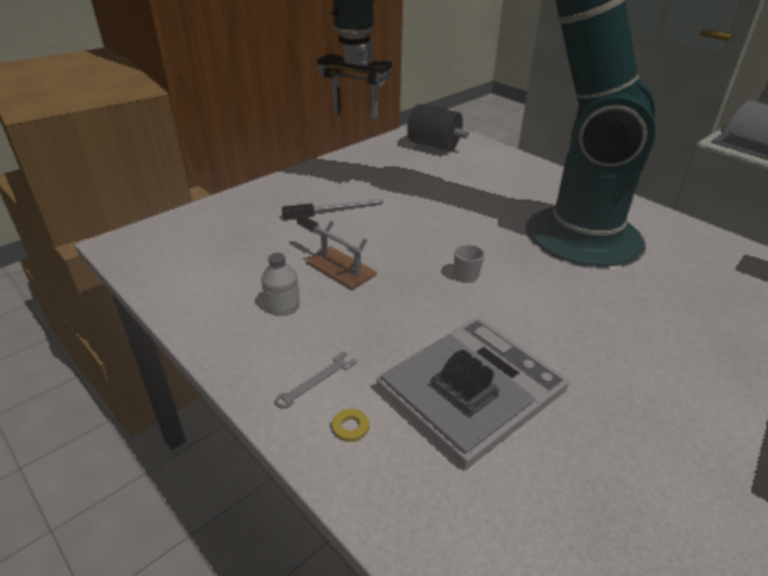

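The top view shows the scale with the rack and three black seals at (260,262). The cradle with its rod is at (457,310), with the handle at (510,304) on the -y side. The scene view agrees.

- **Rods:** the one in the cradle (457,310) fits. The one lying on the counter, (530,432) to (572,325), is longer and not in the cradle, so it is the look-alike.
- **Rings:** the ring at (307,200) is yellow, so it is not meant.

I'll confirm both with a close-up from the wrist camera.

```bash
python3 - <<'E'
from h import *
s=robot.state(); print(s["time_s"],np.round(s["tool_pos"],1),np.round(s["tool_rot"],3).tolist(),s["opening"],s["force"])
f=robot.grab_frame("wrist"); T=np.array(f["T"]); print(f["fx"],f["cx"],f["cy"]); R=np.array(s["tool_rot"])
print("cam in tool",np.round(R.T@(T[:3,3]-s["tool_pos"]),1),np.round(R.T@T[:3,:3],3).tolist())
f=robot.grab_frame("top")
for n,z in(("scale",30),("cradle",12),("rod",78),("rack",69)):
    for r in robot.silhouettes("top",n)[:2]:
        m=r["region"].astype(np.uint8); c=max(cv2.findContours(m,0,2)[0],key=cv2.contourArea)
        P=np.array([atz(f,p[0].astype(float),z)[:2] for p in c],np.float32)
        q=cv2.minAreaRect(P); print(n,round(r["score"],2),np.round(q[0],1),np.round(q[1],1),round(q[2],1))
E
```

```text
1.1 [ 261.6 -567.6  227.4] [[0.908, 0.418, -0.0], [0.418, -0.908, 0.0], [-0.0, -0.0, -1.0]] 0.9984237403029215 [-0.73511571  0.18467159 -0.50465581]
297.3186396354542 262.5191714663453 186.16134661332697
cam in tool [  75.3   -0.8 -158.4] [[0.0, 0.965, 0.261], [1.0, -0.0, -0.0], [-0.0, 0.261, -0.965]]
scale 0.71 [606.7 149.5] [226.2 263.4] 86.8
cradle 0.98 [ 545.4 -288.4] [ 79.8 152.4] 5.0
rod 0.7 [ 552.7 -332.8] [ 17.1 189.3] 2.1
rod 0.67 [ 396.7 -486.5] [ 30.1 262.4] 65.2
rack 0.72 [635.4 138.7] [48.1 90.7] 48.4
```

drive_tool(
  targets=[
    [0.01,0.006,0,0,0,3],
    [0.024,0.014,0,0,0,6],
    [0.028,0.016,0,0,0,6.5],
    [0.028,0.016,0,0,0,6.5],
    [0.028,0.016,0,0,0,6.5],
    [0.028,0.016,0,0,0,6.5],
    [0.028,0.016,0,0,0,6.5],
    [0.028,0.016,0,0,0,6.5],
    [0.028,0.016,0,0,0,6.5],
    [0.028,0.016,0,0,0,6.5],
    [0.02,0.014,0,0,0,6],
    [0.01,0.006,0,0,0,3],
  ],
  gripper=0.06,
)

```text
time_s: 2.4
tool_pos: [552.5, -396.5, 227.3]
tool_rot: [[-0.092, 0.996, 0.001], [0.996, 0.092, 0.001], [0.001, 0.001, -1.0]]
force: [0.1, -0.3, 0.9]
opening: 0.639
finger_force: 0.0
```

```bash
python3 - <<'E'
from h import *
s=robot.state(); print(s["time_s"],np.round(s["tool_pos"],1),np.round(s["tool_rot"],3).tolist())
f=robot.grab_frame("wrist"); save(f,"w1.png",k=1.5)
for n,z in(("rod",78),("cradle",0)):
    for r in robot.landmark_of("wrist",n): print(n,round(r["score"],2),np.round(r["position"],1),np.round(atz(f,r["position"],z,True),1))
for n,z in(("rod",83),("cradle",12)):
    for r in robot.silhouettes("wrist",n)[:2]:
        m=r["region"].astype(np.uint8); c=max(cv2.findContours(m,0,2)[0],key=cv2.contourArea)
        P=np.array([atz(f,p[0].astype(float),z,True)[:2] for p in c],np.float32)
        q=cv2.minAreaRect(P); print(n,round(r["score"],2),r["extent"],np.round(q[0],1),np.round(q[1],1),round(q[2],1))
E
```

```text
2.4 [ 552.5 -396.5  227.3] [[-0.092, 0.996, 0.001], [0.996, 0.092, 0.001], [0.001, 0.001, -1.0]]
rod 0.9 [264.6 176.4] [ 553.7 -392.4   78. ]
rod 0.6 [203.8 263.3] [ 491.3 -505.1   78. ]
cradle 0.94 [267.1  85.6] [ 548.  -291.2    0. ]
cradle 0.33 [266.5 178.6] [ 558.8 -413.2    0. ]
rod 0.89 [261.0, 17.4, 11.9, 193.7] [ 548.5 -329. ] [ 16.7 199.4] 5.1
rod 0.64 [74.9, 186.9, 156.6, 97.1] [ 391.3 -457.1] [ 12.7 148.3] 64.9
cradle 0.69 [231.9, 22.5, 69.4, 126.9] [ 521.9 -290.4] [ 35.4 155.7] 4.7
```

View pics/w1.png

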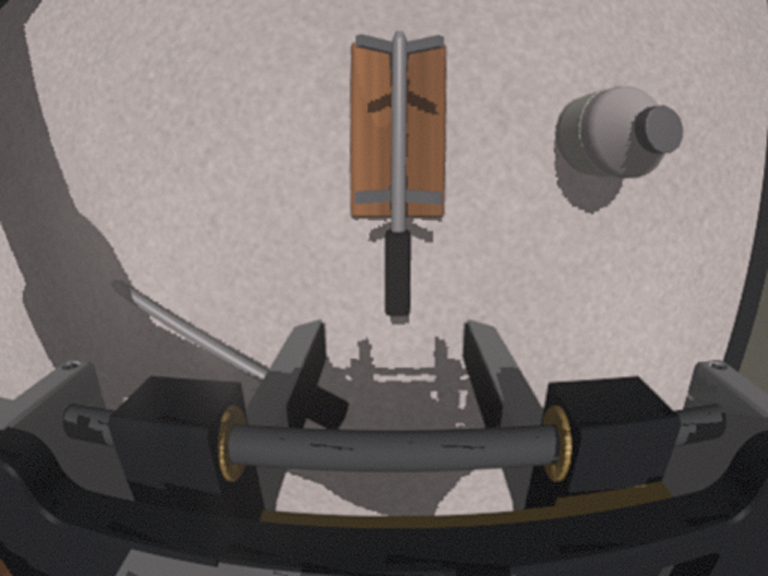

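The wrist view shows the cradle's rod running up the picture: handle at (397,275), tip at (400,35). Its silhouette measures 199 mm, which matches the 200 mm rod. The look-alike lies at lower left, (125,288) to (330,405). The forks stand at rows 43 and 197, with nothing near the handle, so I'm descending.

drive_tool(
  targets=[
    [0.0015,0.0025,-0.012,0,0,0],
    [0,0,-0.024,0,0,0],
    [0,0,-0.03,0,0,0],
    [0,0,-0.03,0,0,0],
    [0,0,-0.025,0,0,0],
    [0,0,-0.015,0,0,0],
    [0,0,-0.01,0,0,0],
    [0,0,0,0,0,0],
  ],
)

```text
time_s: 3.32
tool_pos: [550.1, -396.9, 79.5]
tool_rot: [[-0.082, 0.997, -0.002], [0.997, 0.082, 0.001], [0.001, -0.002, -1.0]]
force: [0.3, -0.9, -0.3]
opening: 0.639
finger_force: 0.0
```

drive_tool(
  targets=[
    [0,0,0,0,0,0],
    [0,0,0,0,0,0],
    [0,0,0,0,0,0],
    [0,0,0,0,0,0],
    [0,0,0,0,0,0],
    [0,0,0,0,0,0],
  ],
  gripper=0.01,
  force=55,
)

```text
time_s: 3.82
tool_pos: [551.4, -397.2, 81.9]
tool_rot: [[-0.083, 0.997, 0.001], [0.997, 0.083, -0.001], [-0.001, 0.001, -1.0]]
force: [4.3, -0.4, 1.6]
opening: 0.251
finger_force: 2.0
```

drive_tool(
  targets=[
    [0.0015,0,0,0,0,0],
    [0,0,0,0,0,0],
    [0,0,0,0,0,0],
    [0,0,0,0,0,0],
  ],
)

```text
time_s: 4.15
tool_pos: [553.1, -397.2, 81.8]
tool_rot: [[-0.083, 0.997, 0.001], [0.997, 0.083, -0.0], [-0.0, 0.001, -1.0]]
force: [5.5, -0.4, 4.6]
opening: 0.189
finger_force: 54.9
```

```bash
python3 - <<'E'
from h import *
s=robot.state(); print(s["time_s"],np.round(s["tool_pos"],1),np.round(s["tool_rot"],3).tolist(),s["opening"],s["finger_force"])
f=robot.grab_frame("wrist"); save(f,"w2.png")
for n,z in(("rod",83),("rod",88)):
    for r in robot.silhouettes("wrist",n)[:2]:
        m=r["region"].astype(np.uint8); c=max(cv2.findContours(m,0,2)[0],key=cv2.contourArea)
        P=np.array([atz(f,p[0].astype(float),z,True)[:2] for p in c],np.float32)
        q=cv2.minAreaRect(P); print(n,round(r["score"],2),r["extent"],np.round(q[0],1),np.round(q[1],1),round(q[2],1))
E
```

```text
4.15 [ 553.1 -397.2   81.8] [[-0.083, 0.997, 0.001], [0.997, 0.083, -0.0], [-0.0, 0.001, -1.0]] 0.18932499548523524 54.878690242767334
rod 0.81 [246.5, 0.0, 35.0, 284.1] [ 548.8 -345.1] [ 19.3 167.2] 4.4
rod 0.55 [8.3, 220.5, 140.0, 114.7] [ 373.3 -416.3] [13.6 34.5] 64.6
rod 0.81 [246.5, 0.0, 35.0, 284.1] [ 548.7 -344.3] [ 18.7 161.9] 4.4
rod 0.55 [8.3, 220.5, 140.0, 114.7] [ 378.8 -413.2] [13.2 33.4] 64.6
```

View pics/w2.png

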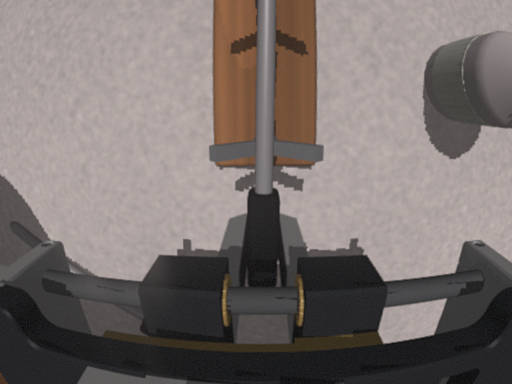

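The picture shows the handle held between the pads at (264,235), with the opening at 17.8 mm (the 18 mm handle) and 55 N of grip. I'm lifting it and taking the camera over the scale.

drive_tool(
  targets=[
    [0,0,0.006,0,0,0],
    [0,0,0.015,0,0,0],
    [0,0,0.022,0,0,0],
    [0,0,0.027,0,0,0],
    [0.002,0.008,0.026,0,0,-0.5],
    [0.003,0.018,0.024,0,0,-1],
    [0.004,0.028,0.02,0,0,-1],
    [0.004,0.034,0.015,0,0,-1],
    [0.004,0.038,0.008,0,0,-1],
    [0.004,0.038,0.004,0,0,-1],
    [0.004,0.038,0,0,0,-1],
    [0.004,0.038,0,0,0,-1],
  ],
)

```text
time_s: 5.3
tool_pos: [580.9, -155.6, 249.7]
tool_rot: [[0.049, 0.999, -0.0], [0.999, -0.049, -0.001], [-0.001, 0.0, -1.0]]
force: [1.4, 0.6, -0.8]
opening: 0.189
finger_force: 54.9
```

drive_tool(
  targets=[
    [0.004,0.038,0,0,0,-0.5],
    [0.003,0.038,0,0,0,0],
    [0.002,0.036,0,0,0,0],
    [0.001,0.032,0,0,0,0],
    [0,0.026,0,0,0,0],
    [0,0.02,0,0,0,0],
    [0,0.014,0,0,0,0],
    [0,0.008,0,0,0,0],
    [0,0.003,0,0,0,0],
    [0,0,0,0,0,0],
    [0,0,0,0,0,0],
  ],
)

```text
time_s: 6.22
tool_pos: [591.6, 56.7, 248.6]
tool_rot: [[0.058, 0.998, -0.0], [0.998, -0.058, -0.001], [-0.001, -0.0, -1.0]]
force: [-0.4, 0.1, -1.7]
opening: 0.184
finger_force: 54.9
```

```bash
python3 - <<'E'
from h import *
s=robot.state(); print(s["time_s"],np.round(s["tool_pos"],1),np.round(s["tool_rot"],3).tolist(),s["opening"],s["finger_force"])
f=robot.grab_frame("wrist"); save(f,"w3.png",k=1.5)
for n,z in(("rack",45),("seal_a",82),("scale",0),("zero_key",34),("round_key_a",34)):
    for r in robot.landmark_of("wrist",n): print(n,round(r["score"],2),np.round(r["position"],1),np.round(atz(f,r["position"],z,True),1))
for n,z in(("scale",45),("zero_key",38),("rack",69),("rod",s["tool_pos"][2]-3)):
    for r in robot.silhouettes("wrist",n)[:2]:
        m=r["region"].astype(np.uint8); c=max(cv2.findContours(m,0,2)[0],key=cv2.contourArea)
        P=np.array([atz(f,p[0].astype(float),z,True)[:2] for p in c],np.float32)
        q=cv2.minAreaRect(P); print(n,round(r["score"],2),np.round(r["extent"]),np.round(q[0],1),np.round(q[1],1),round(q[2],1))
E
```

```text
6.2167 [591.6  56.7 248.6] [[0.058, 0.998, -0.0], [0.998, -0.058, -0.001], [-0.001, -0.0, -1.0]] 0.1842360014856028 54.878713488578796
rack 0.57 [308.   78.2] [652.  166.4  45. ]
rack 0.4 [191.7  63.9] [512.2 194.1  45. ]
seal_a 0.7 [308.7  51.7] [648.7 192.8  82. ]
seal_a 0.65 [306.7  79.5] [644.7 161.6  82. ]
seal_a 0.63 [415.5 152.6] [777.1  76.3  82. ]
seal_a 0.61 [304.9 100.5] [641.5 138.5  82. ]
scale 0.76 [273.9 100. ] [611.  142.3   0. ]
zero_key 0.64 [195.  133.4] [507.4 106.5  34. ]
round_key_a 0.52 [194.1  63. ] [512.9 196.7  34. ]
round_key_a 0.48 [193.4  33.8] [513.8 235.7  34. ]
scale 0.67 [171.  15. 203. 170.] [671.7 144.3] [213.3 125.6] 86.1
scale 0.23 [238. 319.  34.  28.] [ 558.8 -205.1] [55. 51.] 87.4
zero_key 0.83 [184. 108.  19.  52.] [505.8 109.1] [70.3 26.4] 84.6
rack 0.89 [275.  42.  60.  77.] [647.9 162.4] [85.4 70.9] 87.7
rack 0.49 [246.   0.  34. 283.] [594.8  80.9] [359.9  40.1] 85.6
rod 0.8 [247.   0.  34. 286.] [594.  107.8] [172.3  19.8] 86.6
```

View pics/w3.png

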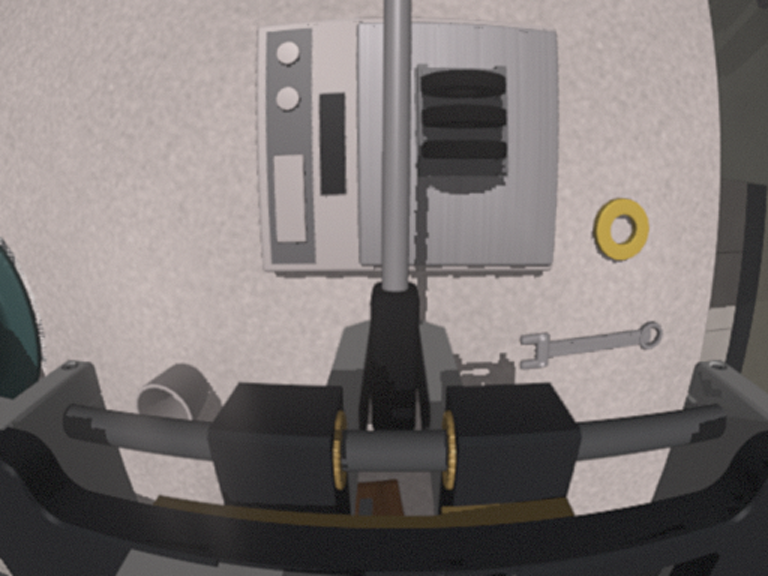

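The view shows the three black seals in the rack at (463,83), (464,117) and (464,149). The zero key is at (290,198), the round keys at (287,98) and (287,52), and the rod is firmly held in the middle. The yellow ring at (622,229) is ignored. I'll take one closer look so I can fit the seals' axis.

drive_tool(
  targets=[
    [0,0.003,-0.006,0,0,0],
    [0,0.004,-0.014,0,0,0],
    [0,0.005,-0.02,0,0,0],
    [0,0.005,-0.022,0,0,0],
    [0,0.003,-0.019,0,0,0],
    [0,0.002,-0.012,0,0,0],
    [0,0,-0.005,0,0,0],
    [0,0,0,0,0,0],
    [0,0,0,0,0,0],
  ],
)

```text
time_s: 7.47
tool_pos: [591.9, 79.8, 151.0]
tool_rot: [[0.057, 0.998, 0.001], [0.998, -0.057, 0.0], [0.0, 0.001, -1.0]]
force: [-0.1, 1.0, -0.4]
opening: 0.19
finger_force: 54.9
```

```bash
cat >> h.py <<'E'
def pw(f,P):
    T=np.array(f["T"]); c=(np.atleast_2d(P)-T[:3,3])@T[:3,:3]; x,y,z=c[:,0],-c[:,1],-c[:,2]
    r=np.hypot(x,y); th=np.arctan2(r,z)/np.maximum(r,1e-9)
    return np.c_[f["cx"]+f["fx"]*x*th,f["cy"]+f["fy"]*y*th]
a=np.linspace(0,2*np.pi,40)
def seals(p,z=82):
    x,y,w=p; R=np.array([[np.cos(w),-np.sin(w)],[np.sin(w),np.cos(w)]]); out=[]
    for s in(-24,0,24):
        L=np.concatenate([np.c_[31*np.cos(a),np.full(40,s+e),31*np.sin(a)] for e in(-6,6)])
        out.append(np.c_[L[:,:2]@R.T+[x,y],L[:,2]+z])
    return out
def mask(f,p,pr):
    m=np.zeros((384*4,512*4),np.uint8)
    for S in seals(p): cv2.fillConvexPoly(m,cv2.convexHull(np.round(4*(pr(f,S)+.5)).astype(np.int32)),255)
    return cv2.resize(m,(512,384),interpolation=cv2.INTER_AREA)/255.
E
python3 - <<'E'
from h import *
from scipy.optimize import minimize
s=robot.state(); print(s["time_s"],np.round(s["tool_pos"],1),np.round(s["tool_rot"],3).tolist())
for cam,pr in(("wrist",pw),("top",proj),("scene",proj)):
    f=robot.grab_frame(cam)
    M=np.zeros((384,512),bool); 
    for r in robot.silhouettes(cam,"seal_a"):
        ys,xs=np.where(r["region"]); c=np.array([xs.mean(),ys.mean()])
        if np.linalg.norm(c-pr(f,[[648,165,82]])[0])<60: M|=r["region"]
    g=f["color"].max(2)
    if cam=="wrist":
        W=f
        u=pr(f,[[648,165,82]])[0]; print("u",u)
    cost=lambda p:np.abs(mask(f,p,pr)-M).sum()
    q=min((minimize(cost,[x0,165,w0],method="Nelder-Mead",options=dict(initial_simplex=[[x0,165,w0],[x0+8,165,w0],[x0,173,w0],[x0,165,w0+.08]])) for w0 in(-.15,0) for x0 in(645,650)),key=lambda r:r.fun)
    print(cam,M.sum(),np.round(q.x,3),q.fun)
    if cam=="wrist":
        im=cv2.cvtColor(f["color"],cv2.COLOR_RGB2BGR); im=cv2.resize(im,None,fx=3,fy=3,interpolation=cv2.INTER_CUBIC)
        for S in seals(q.x): cv2.polylines(im,[cv2.convexHull(np.round(3*pr(f,S)+1).astype(np.int32))],1,(0,255,0),1)
        u=(3*u).astype(int); x0=max(0,u[0]-450); y0=max(0,u[1]-250)
        cv2.imwrite("pics/w4.png",im[y0:y0+600,x0:x0+800]); print(x0,y0)
R=np.array(s["tool_rot"])
for r in robot.silhouettes("wrist","rod")[:1]:
    ys,xs=np.where(r["region"])
    for y0 in range(10,200,20):
        k=ys==y0
        if k.any(): print(y0,np.round(R.T@(atz(W,(xs[k].mean(),y0),s["tool_pos"][2]-3,True)-s["tool_pos"]),1))
E
```

```text
7.4667 [591.9  79.8 151. ] [[0.057, 0.998, 0.001], [0.998, -0.057, 0.0], [0.0, 0.001, -1.0]]
u [330.15314727  93.51461918]
wrist 4891 [ 6.47606e+02  1.63365e+02 -3.70000e-02] 293.21568627450984
540 30
top 170 [625.312 101.615   0.798] 397.06666666666666
scene 6228 [ 6.27089e+02  1.49441e+02 -3.24000e-01] 5504.674509803922
10 [131.2   0.6   3. ]
30 [119.3   0.4   3. ]
50 [107.8   0.4   3. ]
70 [96.7  0.1  3. ]
90 [85.8  0.1  3. ]
110 [74.9  0.1  3. ]
130 [64.  -0.2  3. ]
150 [53.  -0.4  3. ]
170 [41.8 -0.1  3. ]
190 [30.3 -0.4  3. ]
```

View pics/w4.png

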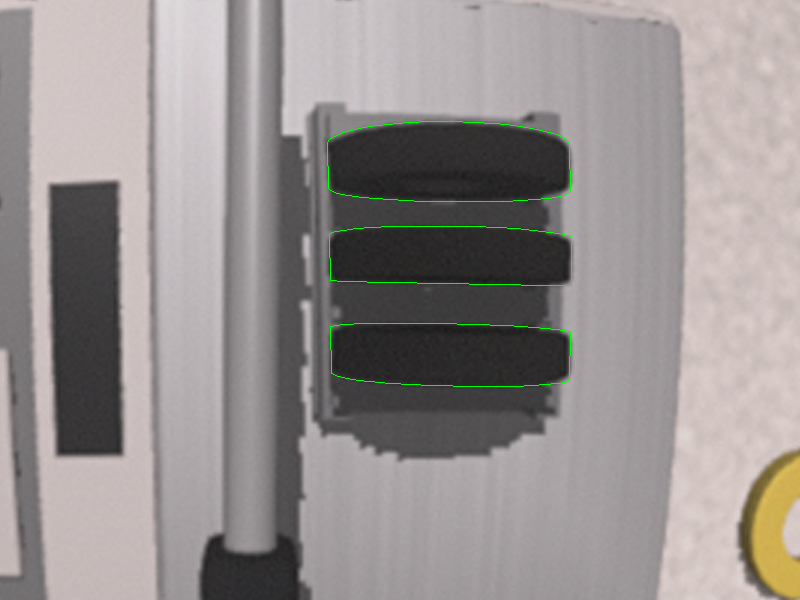

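The fit sits right on all three seals: centre (647.6, 163.4), axis yaw -0.037. The rod lies along the tool's x axis within 0.5 mm. I'm moving back to the point in front of the row.

drive_tool(
  targets=[
    [0.003,-0.008,0,0,0,0.15],
    [0.006,-0.018,0,0,0,0.2],
    [0.008,-0.025,0,0,0,0.2],
    [0.009,-0.028,0,0,0,0.2],
    [0.008,-0.027,-0.004,0,0,0.2],
    [0.007,-0.02,-0.01,0,0,0.2],
    [0.004,-0.011,-0.014,0,0,0],
    [0.002,-0.004,-0.014,0,0,0],
    [0,0,-0.012,0,0,0],
    [0,0,-0.007,0,0,0],
    [0,0,-0.003,0,0,0],
    [0,0,0,0,0,0],
  ],
)

```text
time_s: 8.82
tool_pos: [638.1, -59.6, 85.7]
tool_rot: [[0.035, 0.999, -0.001], [0.999, -0.035, 0.001], [0.001, -0.001, -1.0]]
force: [-0.0, 0.3, -0.6]
opening: 0.185
finger_force: 54.9
```

```bash
python3 - <<'E'
from h import *
s=robot.state(); print(s["time_s"],np.round(s["tool_pos"],1),np.round(s["tool_rot"],3).tolist())
f=robot.grab_frame("scene"); R=np.array(s["tool_rot"]); p=np.array(s["tool_pos"])
im=cv2.resize(cv2.cvtColor(f["color"],cv2.COLOR_RGB2BGR),None,fx=4,fy=4,interpolation=cv2.INTER_CUBIC)
L=[p+R@[t,0,3] for t in(0,50,100,170)]; uv=proj(f,L); print(np.round(uv,1))
d=np.array([.037,.9993,0]); hc=[np.array([647.6,163.4,82])+d*t for t in(-230,-30,30)]; hv=proj(f,hc)
for u in uv: cv2.circle(im,tuple(np.round(4*u+1.5).astype(int)),3,(0,0,255),-1)
for u in hv: cv2.circle(im,tuple(np.round(4*u+1.5).astype(int)),3,(0,255,0),-1)
c=(4*uv[3]).astype(int); cv2.imwrite("pics/s5.png",im[max(0,c[1]-350):c[1]+250,max(0,c[0]-450):c[0]+350])
E
```

```text
8.8167 [638.1 -59.6  85.7] [[0.035, 0.999, -0.001], [0.999, -0.035, 0.001], [0.001, -0.001, -1.0]]
[[253.2 205. ]
 [265.1 214. ]
 [277.7 223.5]
 [296.7 237.9]]
```

View pics/s5.png

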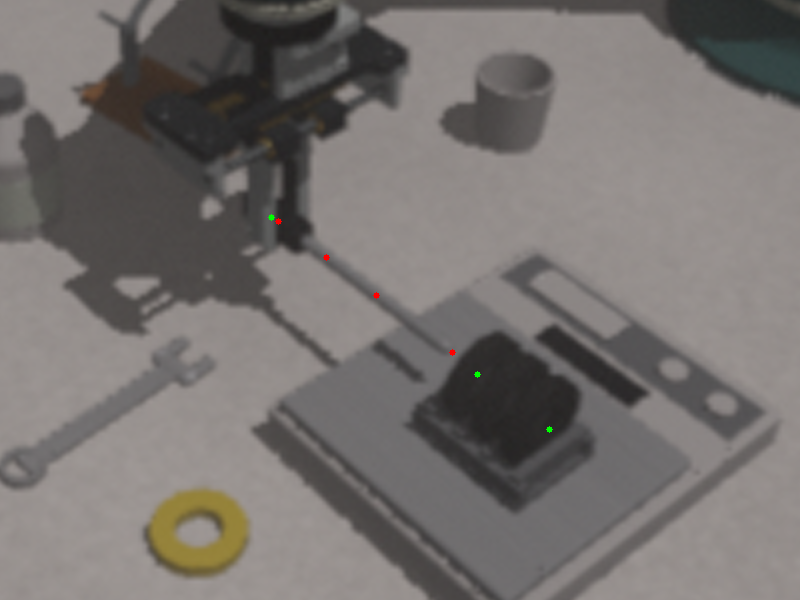

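The scene picture shows the real rod tip at (450,350), on the predicted red dots and level, pointing at the seal axis in green. I'm inserting it with a 1.2 mm sideways correction.

drive_tool(
  targets=[
    [0.0012,0.002,0,0,0,0],
    [0.0002,0.005,0,0,0,0],
    [0.0003,0.007,0,0,0,0],
    [0.0003,0.008,0,0,0,0],
    [0.0003,0.008,0,0,0,0],
    [0.0003,0.008,0,0,0,0],
    [0.0003,0.007,0,0,0,0],
    [0.0002,0.005,0,0,0,0],
    [0,0.002,0,0,0,0],
    [0,0,0,0,0,0],
  ],
)

```text
time_s: 9.7
tool_pos: [641.7, -8.5, 86.4]
tool_rot: [[0.036, 0.999, -0.0], [0.999, -0.036, 0.0], [0.0, -0.0, -1.0]]
force: [0.1, 0.3, -1.6]
opening: 0.188
finger_force: 54.9
```

drive_tool(
  targets=[
    [0,0.002,0,0,0,0],
    [0,0.005,0,0,0,0],
    [0.0003,0.008,0,0,0,0],
    [0.0003,0.009,0,0,0,0],
    [0.0003,0.009,0,0,0,0],
    [0.0004,0.009,0,0,0,0],
    [0.0004,0.009,0,0,0,0],
    [0.0003,0.008,0,0,0,0],
    [0.0003,0.006,0,0,0,0],
    [0,0.003,0,0,0,0],
    [0,0.001,0,0,0,0],
    [0,0,0,0,0,0],
  ],
)

```text
time_s: 10.7
tool_pos: [643.9, 59.9, 86.4]
tool_rot: [[0.037, 0.999, -0.0], [0.999, -0.037, -0.0], [-0.0, -0.0, -1.0]]
force: [0.5, -1.4, -0.6]
opening: 0.189
finger_force: 54.9
```

```bash
python3 - <<'E'
from h import *
f=robot.grab_frame("wrist"); g=robot.grab_frame("scene")
a=cv2.resize(f["color"][:,100:420],(480,576)); p=proj(g,[[648,165,82]])[0].astype(int)
b=cv2.resize(g["color"][p[1]-72:p[1]+72,p[0]-40:p[0]+40],(320,576),interpolation=cv2.INTER_CUBIC)
cv2.imwrite("pics/c6.png",np.hstack([a,b])[:,:,::-1])
E
```

```text
(no output)
```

View pics/c6.png

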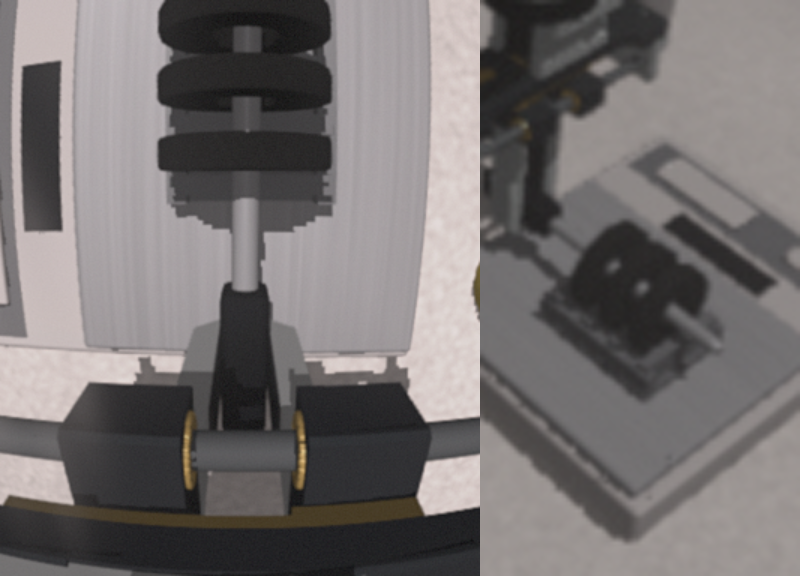

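The rod passes through all three rings: it shows between them at (245,40), (245,110) and (245,240), and its tip emerges at (715,345) in the right half. I'm lifting slowly.

drive_tool(
  targets=[
    [0,0,0.003,0,0,0],
    [0,0,0.005,0,0,0],
    [0,0,0.005,0,0,0],
    [0,0,0.006,0,0,0],
    [0,0,0.008,0,0,0],
    [0,0,0.01,0,0,0],
    [0,0,0.011,0,0,0],
    [0,0,0.011,0,0,0],
    [0,0,0.01,0,0,0],
    [0,0,0.007,0,0,0],
    [0,0,0.004,0,0,0],
    [0,0,0.001,0,0,0],
  ],
)

```text
time_s: 11.8
tool_pos: [644.2, 59.9, 168.3]
tool_rot: [[0.037, 0.999, 0.001], [0.999, -0.037, -0.0], [0.0, 0.001, -1.0]]
force: [0.2, -0.7, -3.2]
opening: 0.19
finger_force: 54.9
```

drive_tool(
  targets=[
    [0,0,0,0,0,0],
    [0,0,0.003,0,0,0],
    [0,0,0.006,0,0,0],
    [0,0,0.008,0,0,0],
    [0,0,0.006,0,0,0],
    [0,0,0.003,0,0,0],
    [0,0,0,0,0,0],
  ],
)

```text
time_s: 12.38
tool_pos: [644.4, 60.0, 194.5]
tool_rot: [[0.037, 0.999, 0.001], [0.999, -0.037, 0.0], [0.0, 0.001, -1.0]]
force: [0.2, -0.2, -4.3]
opening: 0.183
finger_force: 54.9
```

```bash
python3 - <<'E'
from h import *
s=robot.state(); print(s["time_s"],np.round(s["tool_pos"],1),np.round(s["tool_rot"],3).tolist(),s["opening"],np.round(s["force"],2))
f=robot.grab_frame("wrist"); g=robot.grab_frame("scene")
a=cv2.resize(f["color"][:,100:420],(480,576)); p=proj(g,[[648,165,150]])[0].astype(int)
b=cv2.resize(g["color"][p[1]-72:p[1]+72,p[0]-40:p[0]+40],(320,576),interpolation=cv2.INTER_CUBIC)
cv2.imwrite("pics/c7.png",np.hstack([a,b])[:,:,::-1])
R=np.array(s["tool_rot"])
for r in robot.landmark_of("wrist","seal_a"): print(r["score"],np.round(R.T@(atz(f,r["position"],s["tool_pos"][2]-13,True)-s["tool_pos"]),1))
E
```

```text
12.3833 [644.4  60.  194.5] [[0.037, 0.999, 0.001], [0.999, -0.037, 0.0], [0.0, 0.001, -1.0]] 0.18307340114339354 [ 0.21 -0.24 -4.26]
0.97 [44.4 85.  13.1]
0.83 [79.6 -0.2 13. ]
0.72 [130.9  -0.6  13. ]
0.69 [105.    0.6  13. ]
```

View pics/c7.png

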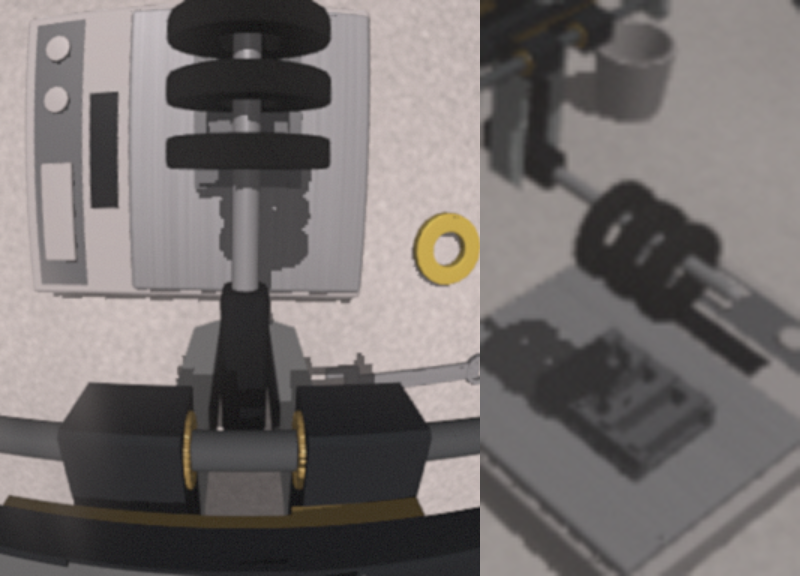

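Three seals hang on the rod, about 80, 105 and 131 mm along it, and the rack below is empty. I'm carrying them smoothly back over the cradle.

drive_tool(
  targets=[
    [-0.0008,-0.004,0,0,0,0.1],
    [-0.0016,-0.008,0,0,0,0.2],
    [-0.0024,-0.012,0,0,0,0.3],
    [-0.0032,-0.016,0,0,0,0.3],
    [-0.004,-0.02,0,0,0,0.4],
    [-0.0048,-0.024,0,0,0,0.4],
    [-0.0056,-0.028,0,0,0,0.4],
    [-0.0056,-0.028,0,0,0,0.4],
    [-0.0056,-0.028,0,0,0,0.4],
    [-0.0056,-0.028,0,0,0,0.4],
    [-0.0056,-0.028,0,0,0,0.4],
    [-0.0056,-0.028,0,0,0,0.4],
  ],
)

```text
time_s: 13.53
tool_pos: [592.4, -194.8, 193.4]
tool_rot: [[-0.034, 0.999, -0.0], [0.999, 0.034, -0.0], [-0.0, -0.0, -1.0]]
force: [1.2, 0.5, -2.0]
opening: 0.191
finger_force: 54.9
```

drive_tool(
  targets=[
    [-0.0056,-0.028,0,0,0,0.4],
    [-0.0056,-0.028,0,0,0,0.4],
    [-0.0056,-0.028,0,0,0,0.4],
    [-0.0056,-0.028,0,0,0,0.4],
    [-0.0054,-0.027,0,0,0,0.4],
    [-0.0046,-0.023,0,0,0,0.3],
    [-0.0036,-0.018,0,0,0,0.3],
    [-0.0026,-0.013,0,0,0,0.2],
    [-0.0016,-0.008,0,0,0,0],
    [-0.0008,-0.004,0,0,0,0],
    [0,0,0,0,0,0],
    [0,0,0,0,0,0],
  ],
)

```text
time_s: 14.53
tool_pos: [552.9, -396.2, 193.5]
tool_rot: [[-0.084, 0.996, 0.0], [0.996, 0.084, 0.0], [0.0, 0.0, -1.0]]
force: [0.6, 0.5, -3.4]
opening: 0.19
finger_force: 54.9
```

```bash
python3 - <<'E'
from h import *
s=robot.state(); print(s["time_s"],np.round(s["tool_pos"],1),np.round(s["tool_rot"],3).tolist(),s["opening"],np.round(s["force"],2))
f=robot.grab_frame("wrist"); 
R=np.array(s["tool_rot"])
for r in robot.landmark_of("wrist","seal_a"): print(round(r["score"],2),np.round(R.T@(atz(f,r["position"],s["tool_pos"][2]-13,True)-s["tool_pos"]),1))
g=robot.grab_frame("scene")
a=cv2.resize(f["color"][:,100:420],(480,576)); p=proj(g,[[545,-300,130]])[0].astype(int)
b=cv2.resize(g["color"][p[1]-72:p[1]+72,p[0]-40:p[0]+40],(320,576),interpolation=cv2.INTER_CUBIC)
cv2.imwrite("pics/c8.png",np.hstack([a,b])[:,:,::-1])
E
```

```text
14.5333 [ 552.9 -396.2  193.5] [[-0.084, 0.996, 0.0], [0.996, 0.084, 0.0], [0.0, 0.0, -1.0]] 0.19048238463786754 [ 0.58  0.54 -3.44]
0.91 [81.  -1.6 13. ]
0.9 [128.5   1.1  13. ]
0.55 [106.5   1.3  13. ]
```

drive_tool(
  targets=[
    [0.0002,-0.001,-0.004,0,0,0],
    [0,0,-0.01,0,0,0],
    [0,0,-0.014,0,0,0],
    [0,0,-0.016,0,0,0],
    [0,0,-0.016,0,0,0],
    [0,0,-0.015,0,0,0],
    [0,0,-0.012,0,0,0],
    [0,0,-0.009,0,0,0],
    [0,0,-0.006,0,0,0],
    [0,0,-0.005,0,0,0],
    [0,0,-0.0025,0,0,0],
    [0,0,0,0,0,0],
  ],
)

```text
time_s: 15.68
tool_pos: [552.8, -398.1, 83.7]
tool_rot: [[-0.083, 0.997, -0.0], [0.997, 0.083, -0.0], [-0.0, -0.0, -1.0]]
force: [-0.7, 0.6, -2.6]
opening: 0.187
finger_force: 54.9
```

```bash
python3 - <<'E'
from h import *
s=robot.state(); print(s["time_s"],np.round(s["tool_pos"],1),np.round(s["tool_rot"],3).tolist(),s["opening"],np.round(s["force"],2),np.round(s["ft_torque"],2))
f=robot.grab_frame("wrist"); g=robot.grab_frame("scene")
a=cv2.resize(f["color"][:,100:420],(480,576)); p=proj(g,[[545,-310,80]])[0].astype(int)
b=cv2.resize(g["color"][p[1]-72:p[1]+72,p[0]-40:p[0]+40],(320,576),interpolation=cv2.INTER_CUBIC)
cv2.imwrite("pics/c8.png",np.hstack([a,b])[:,:,::-1])
E
```

```text
15.6833 [ 552.8 -398.1   83.7] [[-0.083, 0.997, -0.0], [0.997, 0.083, -0.0], [-0.0, -0.0, -1.0]] 0.18652322384585612 [-0.74  0.59 -2.58] [-0.29 -0.12  0.  ]
```

View pics/c8.png

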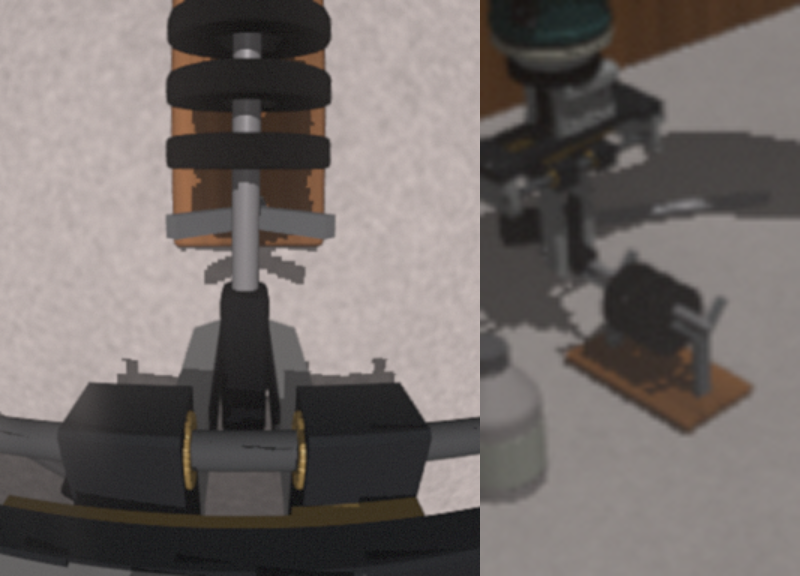

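The rod lies over both V forks, the near one at (250,225), with the three seals between them. I'm lowering the last 2 mm and opening the fingers.

drive_tool(
  targets=[
    [0,0.0005,-0.001,0,0,0],
    [0,0,-0.001,0,0,0],
    [0,0,0,0,0,0],
    [0,0,0,0,0,0],
  ],
)

```text
time_s: 16.12
tool_pos: [553.2, -397.7, 82.4]
tool_rot: [[-0.084, 0.997, 0.001], [0.997, 0.084, -0.0], [-0.001, 0.001, -1.0]]
force: [0.9, 0.5, 2.8]
opening: 0.188
finger_force: 54.9
```

drive_tool(
  targets=[
    [0,0,0,0,0,0],
    [0,0,0,0,0,0],
    [0,0,0,0,0,0],
    [0,0,0,0,0,0],
    [0,0,0,0,0,0],
    [0,0,0,0,0,0],
  ],
  gripper=0.06,
)

```text
time_s: 16.62
tool_pos: [552.7, -397.6, 81.9]
tool_rot: [[-0.083, 0.997, -0.0], [0.997, 0.083, 0.0], [0.0, -0.0, -1.0]]
force: [0.1, 0.1, -0.2]
opening: 0.575
finger_force: 0.0
```

```bash
python3 - <<'E'
from h import *
s=robot.state(); print(s["time_s"],np.round(s["tool_pos"],1),s["opening"],np.round(s["force"],2))
f=robot.grab_frame("wrist"); save(f,"w9.png",k=1.5)
R=np.array(s["tool_rot"]); rel=lambda q,z:np.round(R.T@(atz(f,q,z,True)-s["tool_pos"]),1)
for r in robot.landmark_of("wrist","seal_a"): print(round(r["score"],2),rel(r["position"],68))
for r in robot.landmark_of("wrist","rod"): print("rod",round(r["score"],2),rel(r["position"],78))
E
```

```text
16.6167 [ 552.7 -397.6   81.9] 0.575050419815511 [ 0.05  0.13 -0.23]
0.78 [104.5   0.8  13.9]
0.68 [80.6  0.4 13.9]
0.67 [129.7   1.2  13.9]
0.3 [98.1  0.8 13.9]
rod 0.9 [-82.  -62.8   3.9]
rod 0.56 [0.7 1.1 3.9]
```

View pics/w9.png

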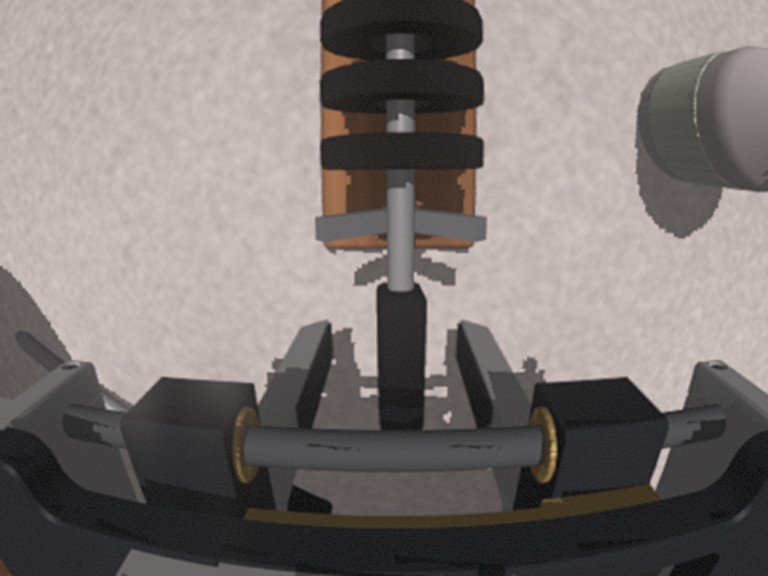

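The rod rests in both forks, the jaws are open either side of the handle at (400,350), and the seals sit at 81, 105 and 130 mm. I'm withdrawing straight up and going to the zero key with shut fingers.

drive_tool(
  targets=[
    [0,0,0.006,0,0,0],
    [0,0,0.016,0,0,0],
    [0,0,0.025,0,0,0],
    [0,0,0.03,0,0,0],
    [0,0,0.027,0,0,0],
    [-0.001,0.01,0.02,0,0,-0.5],
    [-0.003,0.02,0.012,0,0,-0.5],
    [-0.003,0.03,0.004,0,0,-0.5],
    [-0.004,0.036,0,0,0,-0.5],
    [-0.004,0.038,0,0,0,-0.5],
    [-0.004,0.038,0,0,0,-0.5],
    [-0.004,0.038,0,0,0,-0.5],
  ],
)

```text
time_s: 17.77
tool_pos: [529.2, -185.9, 222.5]
tool_rot: [[-0.022, 1.0, 0.0], [1.0, 0.022, -0.001], [-0.001, 0.0, -1.0]]
force: [0.6, 1.1, 1.2]
opening: 0.638
finger_force: 0.0
```

drive_tool(
  targets=[
    [-0.004,0.038,0,0,0,-0.5],
    [-0.004,0.038,0,0,0,-0.5],
    [-0.004,0.038,0,0,0,-0.5],
    [-0.004,0.038,0,0,0,-0.5],
    [-0.003,0.034,0,0,0,-0.5],
    [-0.003,0.028,0,0,0,-0.5],
    [-0.002,0.02,0,0,0,-0.4],
    [-0.002,0.012,0,0,0,0],
    [-0.001,0.006,0,0,0,0],
    [0,0.002,0,0,0,0],
    [0,0,0,0,0,0],
  ],
  gripper=0.0,
  force=10,
)

```text
time_s: 18.68
tool_pos: [502.9, 66.1, 222.1]
tool_rot: [[0.037, 0.999, 0.0], [0.999, -0.037, -0.0], [-0.0, 0.0, -1.0]]
force: [-0.7, 0.1, 0.3]
opening: 0.007
finger_force: 0.0
```

```bash
python3 - <<'E'
from h import *
s=robot.state(); print(s["time_s"],np.round(s["tool_pos"],1),np.round(s["tool_rot"],3).tolist(),s["opening"],np.round(s["force"],2))
f=robot.grab_frame("wrist"); save(f,"w10.png")
for n,z in(("zero_key",34),("round_key_a",34),("scale",0)):
    for r in robot.landmark_of("wrist",n): print(n,round(r["score"],2),np.round(r["position"],1),np.round(atz(f,r["position"],z,True),1))
for r in robot.silhouettes("wrist","zero_key")[:2]:
    m=r["region"].astype(np.uint8); c=max(cv2.findContours(m,0,2)[0],key=cv2.contourArea)
    P=np.array([atz(f,p[0].astype(float),38,True)[:2] for p in c],np.float32)
    q=cv2.minAreaRect(P); print(round(r["score"],2),np.round(r["extent"]),np.round(q[0],1),np.round(q[1],1),round(q[2],1))
E
```

```text
18.6833 [502.9  66.1 222.1] [[0.037, 0.999, 0.0], [0.999, -0.037, -0.0], [-0.0, 0.0, -1.0]] 0.0074990551900486245 [-0.73  0.1   0.32]
zero_key 0.74 [266.1 138.8] [507.8 105.7  34. ]
round_key_a 0.78 [267.4  29.8] [514.  234.9  34. ]
round_key_a 0.76 [267.7  61.9] [512.8 195.8  34. ]
scale 0.66 [342.7 103.4] [608.9 146.5   0. ]
0.91 [255. 108.  21.  60.] [506.4 108.5] [73.7 27.5] 87.6
```

drive_tool(
  targets=[
    [0.001,0.006,-0.006,0,0,0],
    [0.001,0.01,-0.016,0,0,0],
    [0.001,0.012,-0.024,0,0,0],
    [0.0008,0.008,-0.028,0,0,0],
    [0,0.002,-0.028,0,0,0],
    [0,0,-0.022,0,0,0],
    [0,0,-0.014,0,0,0],
    [0,0,-0.008,0,0,0],
    [0,0,-0.005,0,0,0],
    [0,0,-0.002,0,0,0],
    [0,0,0,0,0,0],
    [0,0,0,0,0,0],
  ],
)

```text
time_s: 19.93
tool_pos: [507.0, 104.5, 69.6]
tool_rot: [[0.037, 0.999, 0.001], [0.999, -0.037, 0.0], [0.0, 0.001, -1.0]]
force: [0.3, 0.6, -0.0]
opening: 0.007
finger_force: 0.0
```

```bash
python3 - <<'E'
from h import *
s=robot.state(); print(s["time_s"],np.round(s["tool_pos"],2),s["force"])
E
```

```text
19.9333 [507.02 104.48  69.62] [ 0.29558449  0.63592048 -0.01918648]
```

drive_tool(
  targets=[
    [0,0,-0.003,0,0,0],
    [0,0,-0.003,0,0,0],
    [0,0,-0.001,0,0,0],
    [0,0,0,0,0,0],
    [0,0,0,0,0,0],
  ],
)

```text
time_s: 20.35
tool_pos: [506.6, 104.4, 61.9]
tool_rot: [[0.037, 0.999, -0.0], [0.999, -0.037, -0.0], [-0.0, -0.0, -1.0]]
force: [0.2, 0.7, 0.9]
opening: 0.007
finger_force: 0.0
```

drive_tool(
  targets=[
    [0,0,-0.0005,0,0,0],
    [0,0,-0.0005,0,0,0],
    [0,0,0,0,0,0],
  ],
)

```text
time_s: 20.6
tool_pos: [506.5, 104.4, 60.9]
tool_rot: [[0.037, 0.999, -0.0], [0.999, -0.037, -0.0], [-0.0, -0.0, -1.0]]
force: [0.8, -0.5, 0.5]
opening: 0.006
finger_force: 0.0
```

drive_tool(
  targets=[
    [0,0,-0.0006,0,0,0],
    [0,0,0,0,0,0],
    [0,0,0,0,0,0],
  ],
)

```text
time_s: 20.85
tool_pos: [506.6, 104.4, 60.4]
tool_rot: [[0.037, 0.999, -0.0], [0.999, -0.037, -0.0], [-0.0, -0.0, -1.0]]
force: [-1.1, -0.5, 2.6]
opening: 0.006
finger_force: 1.1
```

drive_tool(
  targets=[
    [0,0,-0.0005,0,0,0],
    [0,0,0,0,0,0],
    [0,0,0,0,0,0],
  ],
)

```text
time_s: 21.1
tool_pos: [506.6, 104.4, 59.9]
tool_rot: [[0.037, 0.999, 0.0], [0.999, -0.037, -0.0], [-0.0, 0.0, -1.0]]
force: [-0.9, 0.1, 4.5]
opening: 0.004
finger_force: 2.4
```

drive_tool(
  targets=[
    [0,0,-0.0005,0,0,0],
    [0,0,0,0,0,0],
    [0,0,0,0,0,0],
  ],
)

```text
time_s: 21.35
tool_pos: [506.6, 104.4, 59.5]
tool_rot: [[0.037, 0.999, 0.0], [0.999, -0.037, -0.0], [-0.0, 0.0, -1.0]]
force: [-2.5, -0.5, 7.2]
opening: 0.001
finger_force: 3.7
```

drive_tool(
  targets=[
    [0,0,-0.0004,0,0,0],
    [0,0,0,0,0,0],
    [0,0,0,0,0,0],
  ],
)

```text
time_s: 21.6
tool_pos: [506.6, 104.4, 59.2]
tool_rot: [[0.037, 0.999, 0.0], [0.999, -0.037, -0.0], [-0.0, 0.0, -1.0]]
force: [-3.6, -0.9, 11.6]
opening: 0.005
finger_force: 5.5
```

drive_tool(
  targets=[
    [0,0,0,0,0,0],
    [0,0,0,0,0,0],
    [0,0,0,0,0,0],
    [0,0,0,0,0,0],
    [0,0,0,0,0,0],
    [0,0,0,0,0,0],
  ],
)

```text
time_s: 22.1
tool_pos: [506.6, 104.4, 59.2]
tool_rot: [[0.037, 0.999, 0.0], [0.999, -0.037, -0.0], [-0.0, 0.0, -1.0]]
force: [-3.7, -1.2, 11.8]
opening: 0.006
finger_force: 5.5
```

drive_tool(
  targets=[
    [0,0,0,0,0,0],
    [0,0,0,0,0,0],
    [0,0,0,0,0,0],
    [0,0,0,0,0,0],
    [0,0,0,0,0,0],
    [0,0,0,0,0,0],
  ],
)

```text
time_s: 22.6
tool_pos: [506.6, 104.4, 59.3]
tool_rot: [[0.037, 0.999, 0.0], [0.999, -0.037, -0.0], [-0.0, 0.0, -1.0]]
force: [-3.4, -1.8, 12.2]
opening: 0.005
finger_force: 5.5
```

The force held steady at about 12 N for over a second, so I'm letting go.

drive_tool(
  targets=[
    [0,0,0.002,0,0,0],
    [0,0,0.008,0,0,0],
    [0,0,0.018,0,0,0],
    [0,0,0.026,0,0,0],
    [0,0,0.03,0,0,0],
    [0,0,0.03,0,0,0],
    [0,0,0.024,0,0,0],
    [0,0,0.014,0,0,0],
    [0,0,0.006,0,0,0],
    [0,0,0,0,0,0],
    [0,0,0,0,0,0],
    [0,0,0,0,0,0],
  ],
)

```text
time_s: 23.6
tool_pos: [506.0, 104.2, 215.8]
tool_rot: [[0.037, 0.999, -0.002], [0.999, -0.037, -0.0], [-0.0, -0.002, -1.0]]
force: [-1.0, -0.8, -0.6]
opening: 0.005
finger_force: 0.0
```

```bash
python3 - <<'E'
from h import *
s=robot.state(); print(s["time_s"],np.round(s["tool_pos"],1),np.round(s["force"],2))
g=robot.grab_frame("scene"); save(g,"s11.png",(150,100,400,290),3.1)
E
```

```text
23.6 [506.  104.2 215.8] [-0.99 -0.77 -0.58]
```

View pics/s11.png

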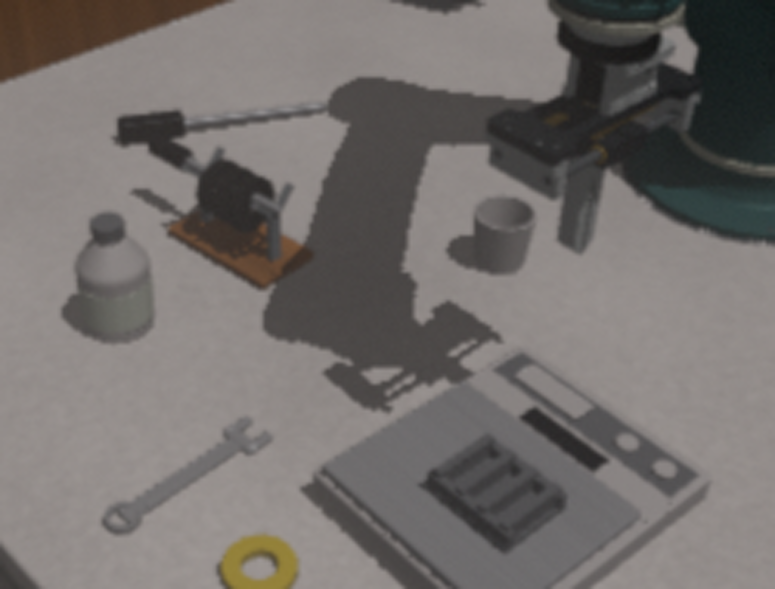

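The picture shows the rack empty at (497,490), the rod in both forks at (235,195) with the seals on it, and the bystanders where they were. The arm is clear of everything.

```bash
python3 -c "
from station import robot; print(robot.finish_job())"
```

```text
the job is handed in; nothing more can be done
None
```

The job is handed in, with no verdict returned: the rod is back in the cradle with all three seals on it, the zero key was pressed at about 12 N for over a second and released, and the last picture shows nothing else moved.

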